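# Set the casting rings on their crucible formers

## Robot

A 7-joint arm with a two-finger parallel gripper is mounted at the origin on a cart in front of the work surface, level with it; the furniture and walls round the work are solid. World frame = base frame: x ahead of the robot, y to its left, z up, the work surface at z = 0. Lengths are in mm, angles in degrees, forces in N, time in s.
With the tool pointing down it reaches from about 400 to 750 mm from the base axis. Payload 19.5 kg.
Tool frame: the origin (TCP) lies on the mounting face of the last link; the fingertips stand 173 mm ahead of it and the grasp point (between the pads) lies 155 mm ahead of it; z points along the fingers, y is the line along which they close (so a half turn about z gives the same grasp; the last joint's range is limited). The gripper opens to 85 mm and grips with 20 to 120 N. Pads are 22 mm wide; open, the fingers measure 114 mm over their backs; the gripper's body (76 mm by 85 mm) begins 54 mm behind the grasp point. The pads swing forward as they close: fully open they stand 13 mm farther back than shut.
Start: joints at [-73.264, 40.479, -1.581, 85.061, 1.261, 54.483, -4.326], TCP at [188.384, 543.256, 404.668] pointing down, gripper open.
Joint ranges: [-155.06, 155.06], [-18.47, 123.98], [-90, 86.84], [0, 140.48], [-83.41, 263.41], [0, 116], [-161.91, 161.91]. Speed limits (degrees/s): [108.29, 108.29, 147.25, 147.25, 172.46, 172.46, 172.46].

## Interface

Orientations are given as a 3x3 rotation matrix whose columns are the frame's x, y, z axes.
In Python, from cell import env gives the robot as it stands. The module is installed in compiled form; this text tells all that it offers. Calls block until the motion is done:
- env.movep(position, orientation): joint-space move of the TCP to a pose.
- env.line_to(position, ori=None, rate=150, until_force=None): straight line of the TCP; ori=None keeps the orientation; rate is the mean speed in mm/s. With until_force (N) it stops when the force on the tool has changed by that much, and returns True; else False.
- env.set_joints(angles): joint-space move.
- env.release() and env.close_gripper(): open the fingers fully, or close them until they stop; the grip force is fixed at half the most.
- env.dwell(seconds).
- env.ik(position, orientation): joint angles nearest the present ones, or None.
- env.sense(): the state.
- env.get_image(name): name is "side" or "top"; returns a dict with "pixels" (480x640x3 uint8, red, green, blue), "vertical_fov" (degrees; the focal length in pixels is half the picture's height over the tangent of half this angle, whatever the lens; pixels are square), "cx", "cy" (the principal point, pixels), "D" ([k1, k2, p1, p2, k3] as OpenCV has them; the pictures are not rectified), "pose" (4x4, takes a point from camera to world coordinates). Camera axes: x right, y down, z forward; pixel columns grow to the right and rows downward; lengths in mm; the calibration is good to about 2 mm. A picture is of the moment at which its call begins. There is no depth.
A pose or a line that the arm cannot do raises env.IKError and nothing moves.
- env.close_job(): hands the job in; it is judged then, once.
Trained networks look in the newest picture that a camera, given by its name, has taken for a name from the list of things; names that differ only in an ending like _2 or _b are one class to them, and where a whole thing is asked for, a point or a joint stands for the part that bears it (a point fixed in the world has none). Each returns a list of dicts, best first, with "confidence" (0 to 1); they miss things now and then, are a little off and sometimes report something else, mostly with a low value. They report only what shows in the picture. A call takes as long as a camera call. They do not tell look-alikes from the thing itself.
- env.silhouettes(camera, label): "pixels" (480x640 bool, what is visible of it) and "bbox" ([centre column, centre row, width, height] in pixels, round what is visible of it).
The state is a dict: "clock": time; "joints": joint angles; "dq": joint speeds; "effort": joint torques, N m; "tool_pos": TCP position; "ee_rot": TCP orientation; "wrist_force": force on the tool from outside, world axes, zero at the start; "ft_torque": the same for the moment, N m; "finger_gap": opening from 0.0 (shut) to 1.0 (fully open); "finger_force": force on a finger pad.
Only numpy, scipy, OpenCV 4.12 (cv2) and the standard library are available. Lean on these libraries where they do the work, as an engineer would, in place of code of your own. Each camera call takes 0.05 s, during which the arm holds its last target. There are 200 camera calls.

## Task

Get the casting rings ready for investing: set each of the four steel casting rings upright on the rubber crucible former of its own size, over the cone and flat on the former's seat, the smallest ring on the smallest former and so on up to the largest. Leave the formers, the stone cast and the powder jar standing where they are.

Things in the scene. Friction and masses are not known exactly. Their poses are not given: they have to be found in the camera images.
- ring_28: The smallest of four plain steel casting rings: a tube 28 mm in outer diameter and 46 mm high, wall 2 mm, open at both ends, standing upright and loose, about 74 g. Origin: centre of its underside; z up along its axis; yaw means nothing.
- ring_40: The second smallest of four plain steel casting rings: a tube 40 mm in outer diameter and 50 mm high, wall 2 mm, open at both ends, standing upright and loose, about 88 g. Origin: centre of its underside; z up along its axis; yaw means nothing.
- ring_52: The second largest of four plain steel casting rings: a tube 52 mm in outer diameter and 54 mm high, wall 2 mm, open at both ends, standing upright and loose, about 102 g. Origin: centre of its underside; z up along its axis; yaw means nothing.
- ring_64: The largest of four plain steel casting rings: a tube 64 mm in outer diameter and 58 mm high, wall 2 mm, open at both ends, standing upright and loose, about 117 g. Origin: centre of its underside; z up along its axis; yaw means nothing.
- former_28: The smallest of four dark grey rubber crucible formers, the one for the 28 mm ring: a loose round disc 46 mm in diameter whose flat seat is 10 mm above its underside, with a round cone in the middle, 10 mm wide at its foot and rising to 24 mm above the underside. The ring goes over the cone and stands on the flat seat, with 7 mm of play all round the cone. Origin: centre of its underside; z up; yaw means nothing.
- former_40: The second smallest of four dark grey rubber crucible formers, the one for the 40 mm ring: a loose round disc 58 mm in diameter whose flat seat is 10 mm above its underside, with a round cone in the middle, 22 mm wide at its foot and rising to 24 mm above the underside. The ring goes over the cone and stands on the flat seat, with 7 mm of play all round the cone. Origin: centre of its underside; z up; yaw means nothing.
- former_52: The second largest of four dark grey rubber crucible formers, the one for the 52 mm ring: a loose round disc 70 mm in diameter whose flat seat is 10 mm above its underside, with a round cone in the middle, 34 mm wide at its foot and rising to 24 mm above the underside. The ring goes over the cone and stands on the flat seat, with 7 mm of play all round the cone. Origin: centre of its underside; z up; yaw means nothing.
- former_64: The largest of four dark grey rubber crucible formers, the one for the 64 mm ring: a loose round disc 82 mm in diameter whose flat seat is 10 mm above its underside, with a round cone in the middle, 46 mm wide at its foot and rising to 24 mm above the underside. The ring goes over the cone and stands on the flat seat, with 7 mm of play all round the cone. Origin: centre of its underside; z up; yaw means nothing.
- cast: White stone dental cast (a bystander), 58 x 65 x 33 mm, loose, lying among the rings and formers. Origin: centre of its underside, z up.
- jar: White powder jar with a blue screw lid (a bystander), 51 mm in diameter and 60 mm high, loose, standing among the rings and formers. Origin: centre of its underside, z up.
Things that resemble listed ones, but are neither listed nor needed, are in the scene too. What is shaped like the ring_28 but green is not meant.

How it is judged:
By the outcome, as a careful person would: the job done as asked, in the order asked, and still so for the second after the job is handed in, with the robot touching nothing.
It also fails if it takes over 80 s, if anything falls off the work surface, if the arm or the gripper's body presses on something with over 40 N, if the wrist force passes 120 N, or if a joint passes its speed limit or range.

## Working session

There is one attempt and no reset: what is moved stays moved. The work goes in short steps, each a Python script; the robot and the scene stay as the last script left them, time stands still between calls to the robot, and variables do not carry over. Pictures are saved under pics/ and viewed, at most 14 in all, crops included, and the job is handed in when it is done.

```bash
mkdir -p pics
cat > a.py <<'E'
from cell import env
import cv2, numpy as np
for c in ["top","side"]:
    im=env.get_image(c); cv2.imwrite(f"pics/{c}0.png",im["pixels"][:,:,::-1])
    print(c,im["vertical_fov"],im["cx"],im["cy"],im["D"]); print(np.round(im["pose"],3))
    for l in ["ring_28","ring_40","ring_52","ring_64","former_28","former_40","former_52","former_64","cast","jar"]:
        print(l,[(round(d["confidence"],2),np.round(d["bbox"]).tolist()) for d in env.silhouettes(c,l)])
print(env.sense()["clock"])
E
python3 a.py
```

```text
top 48.15143334332972 322.33321750594763 240.90437777057608 [-0.14174161  0.          0.          0.          0.        ]
[[ 1.10000e-02 -9.96000e-01  8.30000e-02  4.14912e+02]
 [-1.00000e+00 -1.00000e-02  1.60000e-02  2.01823e+02]
 [-1.50000e-02 -8.40000e-02 -9.96000e-01  8.68225e+02]
 [ 0.00000e+00  0.00000e+00  0.00000e+00  1.00000e+00]]
ring_28 [(0.9, [286.0, 148.0, 29.0, 28.0]), (0.89, [209.0, 282.0, 47.0, 42.0]), (0.76, [446.0, 272.0, 41.0, 33.0]), (0.63, [307.0, 354.0, 18.0, 18.0]), (0.54, [263.0, 342.0, 22.0, 23.0]), (0.43, [278.0, 292.0, 18.0, 17.0])]
ring_40 [(0.9, [286.0, 148.0, 29.0, 28.0]), (0.89, [209.0, 282.0, 47.0, 42.0]), (0.76, [446.0, 272.0, 41.0, 33.0]), (0.63, [307.0, 354.0, 18.0, 18.0]), (0.54, [263.0, 342.0, 22.0, 23.0]), (0.43, [278.0, 292.0, 18.0, 17.0])]
ring_52 [(0.9, [286.0, 148.0, 29.0, 28.0]), (0.89, [209.0, 282.0, 47.0, 42.0]), (0.76, [446.0, 272.0, 41.0, 33.0]), (0.63, [307.0, 354.0, 18.0, 18.0]), (0.54, [263.0, 342.0, 22.0, 23.0]), (0.43, [278.0, 292.0, 18.0, 17.0])]
ring_64 [(0.9, [286.0, 148.0, 29.0, 28.0]), (0.89, [209.0, 282.0, 47.0, 42.0]), (0.76
[... 2218 characters left out ...]
7.0, 36.0]), (0.6, [390.0, 292.0, 37.0, 25.0])]
former_40 [(0.9, [357.0, 254.0, 34.0, 27.0]), (0.85, [335.0, 190.0, 34.0, 23.0]), (0.79, [281.0, 262.0, 22.0, 20.0]), (0.73, [438.0, 255.0, 37.0, 36.0]), (0.6, [390.0, 292.0, 37.0, 25.0])]
former_52 [(0.9, [357.0, 254.0, 34.0, 27.0]), (0.85, [335.0, 190.0, 34.0, 23.0]), (0.79, [281.0, 262.0, 22.0, 20.0]), (0.73, [438.0, 255.0, 37.0, 36.0]), (0.6, [390.0, 292.0, 37.0, 25.0])]
former_64 [(0.9, [357.0, 254.0, 34.0, 27.0]), (0.85, [335.0, 190.0, 34.0, 23.0]), (0.79, [281.0, 262.0, 22.0, 20.0]), (0.73, [438.0, 255.0, 37.0, 36.0]), (0.6, [390.0, 292.0, 37.0, 25.0])]
cast [(0.7, [438.0, 255.0, 38.0, 33.0])]
jar [(0.87, [317.0, 207.0, 26.0, 41.0])]
1.1
```

```bash
python3 -c "
import cv2
a=cv2.imread('pics/top0.png');cv2.imwrite('pics/top0c.png',cv2.resize(a[110:390,170:490],(800,700))[:,:][0:700][:600] if 0 else cv2.resize(a[120:375,170:490],None,fx=2.35,fy=2.35,interpolation=2))
b=cv2.imread('pics/side0.png');cv2.imwrite('pics/side0c.png',cv2.resize(b[130:370,160:480],None,fx=2.5,fy=2.5,interpolation=2))"
```

```text
(no output)
```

View pics/top0c.png

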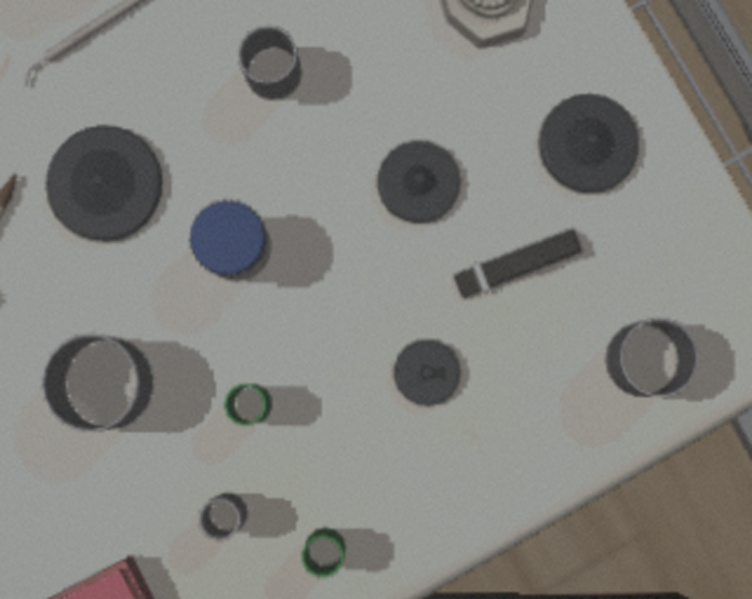

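View pics/side0c.png

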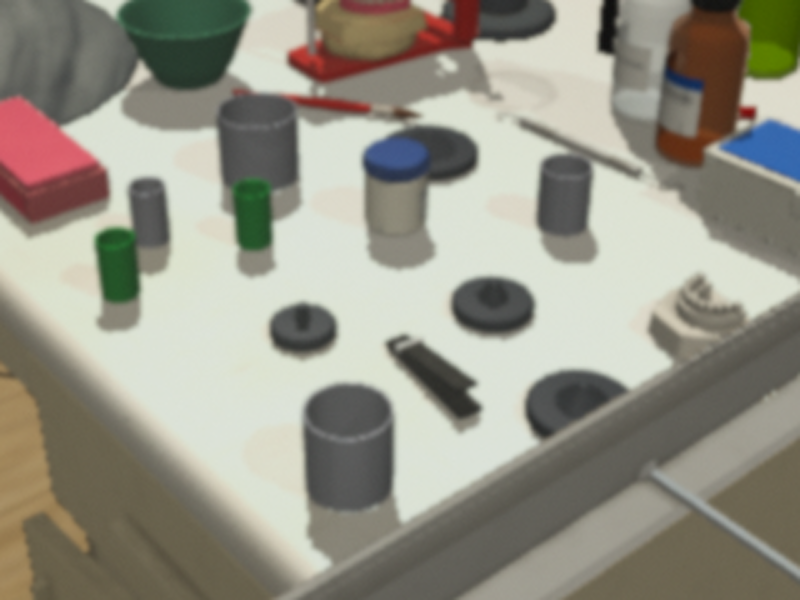

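View pics/top0.png

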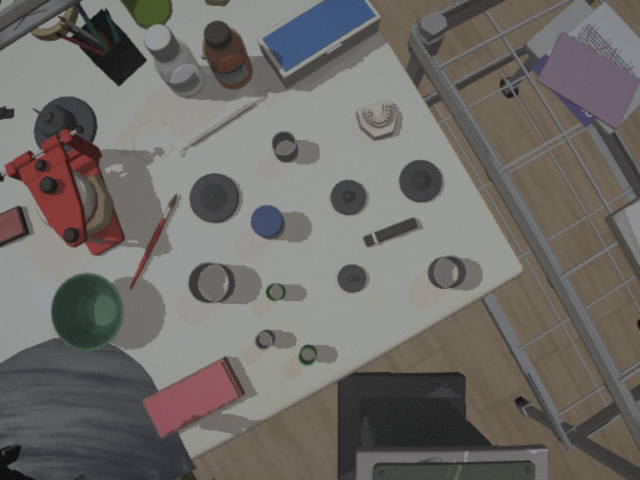

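The top view shows the grey rings 28, 40, 52 and 64 at about (265,340), (286,148), (446,272) and (212,283). The formers in the same order are at (352,278), (348,196), (421,181) and (215,198). The green look-alikes are at (276,292) and (308,354), and the rack on the right needs clearance. Next I'll localise each item by fitting its modelled silhouette to both views.

```bash
cat > loc.py <<'E'
from cell import env
import cv2, numpy as np
from scipy.optimize import least_squares
H={"28":46,"40":50,"52":54,"64":58}
SH={}
for d in H: SH["ring_"+d]=[(int(d)/2,0),(int(d)/2,H[d])]; SH["former_"+d]=[(int(d)/2+9,0),(int(d)/2+9,10),(2,24)]
SH["jar"]=[(25.5,0),(25.5,60)]; SH["green"]=SH["ring_28"]
def project(im,P):
    T=np.linalg.inv(im["pose"]); f=240/np.tan(np.radians(im["vertical_fov"]/2))
    K=np.array([[f,0,im["cx"]],[0,f,im["cy"]],[0,0,1]])
    return cv2.projectPoints(np.float64(P),cv2.Rodrigues(T[:3,:3])[0],T[:3,3],K,np.array(im["D"]))[0][:,0]
def bbox(im,shape,xy,z0=0):
    t=np.linspace(0,2*np.pi,48,endpoint=False)
    P=np.vstack([np.c_[xy[0]+r*np.cos(t),xy[1]+r*np.sin(t),0*t+z+z0] for r,z in shape])
    p=project(im,P); a,b=p.min(0),p.max(0)
    return np.r_[(a+b)/2,b-a]
def fit(im,shape,bb,z0=0,x0=(500,200)):
    s=least_squares(lambda q:(bbox(im,shape,q,z0)-bb)[:2],x0)
    return s.x,(bbox(im,shape,s.x,z0)-bb)[2:]
E
cat > b.py <<'E'
from loc import *
px={"ring_28":(265,340),"ring_40":(286,148),"ring_52":(446,272),"ring_64":(212,283),"former_28":(352,278),"former_40":(348,196),"former_52":(421,181),"former_64":(215,198),"jar":(267,222),"green_a":(276,292),"green_b":(308,354)}
I={c:env.get_image(c) for c in ("top","side")}
D={(c,k):env.silhouettes(c,{"ring":"ring_28","former":"former_28","jar":"jar"}[k]) for c in I for k in("ring","former","jar")}
for n,p in px.items():
    k=n.split("_")[0].replace("green","ring"); sh=SH["green" if "green" in n else n]
    d=min(D["top",k],key=lambda d:np.hypot(*(np.array(d["bbox"][:2])-p)))
    xy,e=fit(I["top"],sh,np.array(d["bbox"])); out=[n,np.round(xy,1),np.round(e,1)]
    q=bbox(I["side"],sh,xy)
    if D["side",k]:
        d=min(D["side",k],key=lambda d:np.hypot(*(np.array(d["bbox"][:2])-q[:2])))
        xy2,e2=fit(I["side"],sh,np.array(d["bbox"]),x0=xy); out+=[np.round(xy2,1),np.round(e2,1)]
    print(*out)
E
python3 b.py
```

```text
ring_28 [330.3 303.5] [-0.5 -0.5] [330.9 311.3] [-2.8  6.6]
ring_40 [632.7 276.7] [1.  2.2] [640.1 283.1] [ 1.  -1.4]
ring_52 [436.6  18.6] [ 3.2 -0.3] [407.3 281.9] [10.5 14.7]
ring_64 [417.2 391. ] [1.1 2.9] [420.4 395.9] [1.7 0.4]
former_28 [428.3 169.8] [ 0.3 -1.1] [429.6 166.9] [7.2 2. ]
former_40 [557.8 175. ] [1.2 3.5] [584.   58.6] [2.8 2.5]
former_52 [583.3  55.4] [3.6 5.8] [584.  59.] [10.7  7.4]
former_64 [554.6 389.8] [1.7 1.5] [563.6 403.3] [0.9 0. ]
jar [514.5 300.1] [0.8 1.4] [515.7 296.1] [ 1.6 -1.3]
green_a [403.7 286.3] [-2.   0.6] [407.3 288. ] [-3.1  3.8]
green_b [309.8 235.5] [-5.7 -0.8] [307.7 239.6] [-1.7 -3.7]
```

View pics/side0.png

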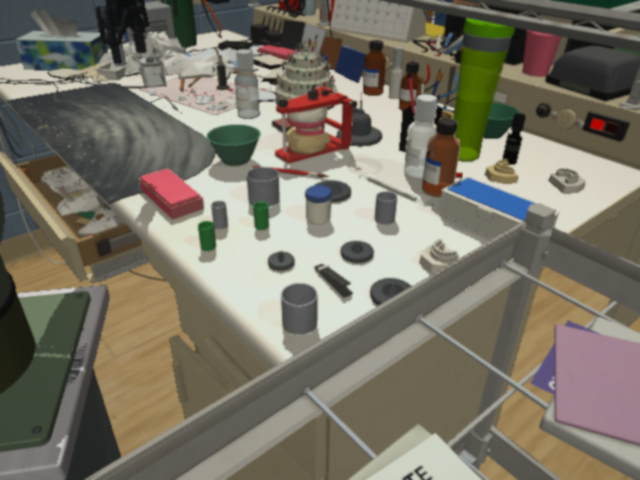

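The side view shows the rack's top bar running close past the work at table level or higher, with its post top at about (540,215). I measured bounding boxes by eye in the crops, and some network boxes are 2–3 px off, so I'll refine with mine. I'll also triangulate the rack.

```bash
cat > c.py <<'E'
from loc import *
I={c:env.get_image(c) for c in ("top","side")}
T={"ring_28":(201,247,492,538),"ring_40":(239,302,27,100),"ring_52":(606,696,319,397),"ring_64":(43,153,335,430),"former_28":(393,463,338,407),"former_40":(377,462,140,224),"former_52":(539,640,93,193),"former_64":(46,163,125,242),"green_a":(224,272,383,425),"green_b":(303,346,528,577)}
S={"ring_28":(130,169,178,246),"ring_40":(538,592,155,234),"ring_52":(304,394,384,507),"ring_64":(217,299,94,188),"former_28":(270,337,303,353),"former_40":(451,535,278,332)}
def cv(b,s,o): a=(np.array(b)+.5)/s-.5+[o[0],o[0],o[1],o[1]]; return np.array([(a[0]+a[1])/2,(a[2]+a[3])/2,a[1]-a[0],a[3]-a[2]])
for n in T:
    sh=SH["green" if "green" in n else n]; b=fit(I["top"],sh,cv(T[n],2.35,(170,120)))
    o=[n,*[np.round(v,1) for v in b]]
    if n in S: o+=[np.round(v,1) for v in fit(I["side"],sh,cv(S[n],2.5,(160,130)),x0=b[0])]
    print(*o)
def tri(pt,ps):
    s=least_squares(lambda P:np.r_[project(I["top"],[P])[0]-pt,project(I["side"],[P])[0]-ps],[500,-50,50]); return np.round(s.x),np.round(s.fun,1)
print("post",tri((432,25),(540,215)))
# wires crossing bar in top (488,185)?, side (422,320),(308,392)
f=lambda uv,z,c:np.round(least_squares(lambda q:project(I[c],[[*q,z]])[0]-uv,[500,0]).x)
for z in (0,40,80,120): print(z,[f(u,z,"top") for u in((415,40),(480,175),(525,300),(570,440))],[f(u,z,"side") for u in((300,365),(430,290),(520,233))])
print(env.sense()["clock"])
E
python3 c.py
```

```text
ring_28 [331.1 303.3] [1.8 1.2] [331.5 305. ] [2.3 2.1]
ring_40 [636.3 276.9] [0.6 1.1] [638.3 277.4] [1.9 2.3]
ring_52 [437.4  20.3] [1.7 1. ] [439.3  21.4] [1.2 3.9]
ring_64 [417.7 388.1] [1.3 1.7] [419.2 391.8] [1.  3.5]
former_28 [427.5 168. ] [-0.9 -0.5] [428.9 168.4] [1.  1.1]
former_40 [558.8 174.7] [-0.3  0.5] [559.9 174.3] [0.6 2.7]
former_52 [587.7  56.4] [0.6 0.7]
former_64 [556.4 393.9] [0.7 0.6]
green_a [405.2 288.3] [0.3 0.5]
green_b [307.3 235.9] [0.9 0.8]
post (array([800.,  55., 125.]), array([ 0.1, -0.4, -0.4,  0.2]))
0 [array([835.,  61.]), array([600., -44.]), array([ 394., -117.]), array([ 162., -197.])] [array([428., -61.]), array([651.,  60.]), array([867., 190.])]
40 [array([815.,  67.]), array([591., -33.]), array([ 395., -102.]), array([ 173., -178.])] [array([423., -98.]), array([629.,  14.]), array([829., 134.])]
80 [array([796.,  74.]), array([583., -21.]), array([396., -87.]), array([ 185., -160.])] [array([ 418., -135.]), array([608., -32.]), array([792.,  78.])]
120 [array([777.,  80.]), array([574., -10.]), array([397., -73.]), array([ 197., -142.])] [array([ 413., -172.]), array([586., -78.]), array([754.,  23.])]
1.6
```

Both views agree within about 2–3 mm, and the fitted sizes match the given ones. The rack's top is at about z = 100–125, 63 mm from former_52, so I'll keep the fingers parallel to it there. I'll start with ring_28.

```bash
cat > mv.py <<'E'
from cell import env
import numpy as np
R={"28":(331.3,304.2),"40":(637.3,277.2),"52":(438.3,20.8),"64":(418.4,389.9)}
F={"28":(428.2,168.2),"40":(559.3,174.5),"52":(587.7,56.4),"64":(556.4,393.9)}
FLY=320
def ori(a): c,s=np.cos(a),np.sin(a); return np.array([[-s,c,0],[c,s,0],[0,0,-1.]])
def plan(xy,skip,done=()):
    ob=[(405.2,288.3,14),(307.3,235.9,14),(515,299,26),(305,355,15)]+[(587+t*.93-9,56-60+t*.36-20,5) for t in range(-300,301,10)]
    ob+=[(*(F[k] if k in done else R[k]),int(k)/2) for k in R if k!=skip]
    best=None
    for a in np.radians(np.arange(-90,90,5)):
        u=np.array([np.cos(a),np.sin(a)]); cl=99
        for x,y,r in ob:
            d=np.array([x,y])-xy; al,la=abs(d@u),abs(d@[-u[1],u[0]])
            cl=min(cl,np.hypot(max(al-60,0),max(la-13,0))-r)
        for h in (0,np.pi):
            q=[env.ik((*xy,z),ori(a+h)) for z in (FLY,186)]
            if any(v is None for v in q): continue
            dq=np.abs(np.array(q[0])-env.sense()["joints"]).max()
            s=min(cl,25)-dq/10
            if best is None or s>best[0]: best=(s,cl,dq,a+h)
    print(skip,"clear %.0f dq %.0f yaw %.0f"%(best[1],best[2],np.degrees(best[3])))
    return ori(best[3])
def job(k,done=()):
    st=lambda:env.sense()
    o=plan(np.array(R[k]),k,done); env.movep((*R[k],FLY),o); env.line_to((*R[k],155+30),rate=200)
    env.close_gripper(); g=st()["finger_gap"]; print("gap mm",g*85,"t",st()["clock"])
    if abs(g*85-int(k))>6: return False
    env.line_to((*R[k],FLY),rate=200); print("gap up",st()["finger_gap"]*85)
    o=plan(np.array(F[k]),k,done); env.movep((*F[k],FLY),o); env.line_to((*F[k],155+30+10+18),rate=200)
    hit=env.line_to((*F[k],155+30+8),rate=30,until_force=6); print("hit",hit,"z",st()["tool_pos"][2]-185,"F",np.round(st()["wrist_force"],1))
    env.release(); env.line_to((*F[k],FLY),rate=200); print("t",st()["clock"])
    return True
E
python3 -c "
from mv import *
print(job('28'))"
```

```text
28 clear 20 dq 31 yaw 30
gap mm 26.70698313052854 t 4.1167
gap up 26.3789797564718
28 clear 63 dq 16 yaw -20
hit True z 10.4562218804613 F [-1.5  0.2 10.7]
t 8.2917
True
```

```bash
python3 -c "
from mv import *
for i,k in enumerate(['40','52']):
    if not job(k,['28','40'][:i+1]): print('FAIL');break
import cv2
t=env.get_image('top')['pixels'][120:375,170:490,::-1]; s=env.get_image('side')['pixels'][130:370,160:480,::-1]
cv2.imwrite('pics/t1.png',cv2.resize(t,None,fx=2.35,fy=2.35,interpolation=2)); cv2.imwrite('pics/s1.png',cv2.resize(s,None,fx=2.5,fy=2.5,interpolation=2))"
```

```text
40 clear 73 dq 53 yaw -75
gap mm 38.802452286003806 t 10.6667
gap up 39.10648767065736
40 clear 46 dq 28 yaw -65
hit True z 10.786149382194196 F [-0.9  0.3  8.4]
t 14.6583
52 clear 26 dq 30 yaw -60
gap mm 49.59123714500726 t 16.7
gap up 49.497516186570174
52 clear 29 dq 31 yaw -5
hit True z 10.785501827853182 F [-0.5  0.5  9. ]
t 20.675
```

View pics/s1.png

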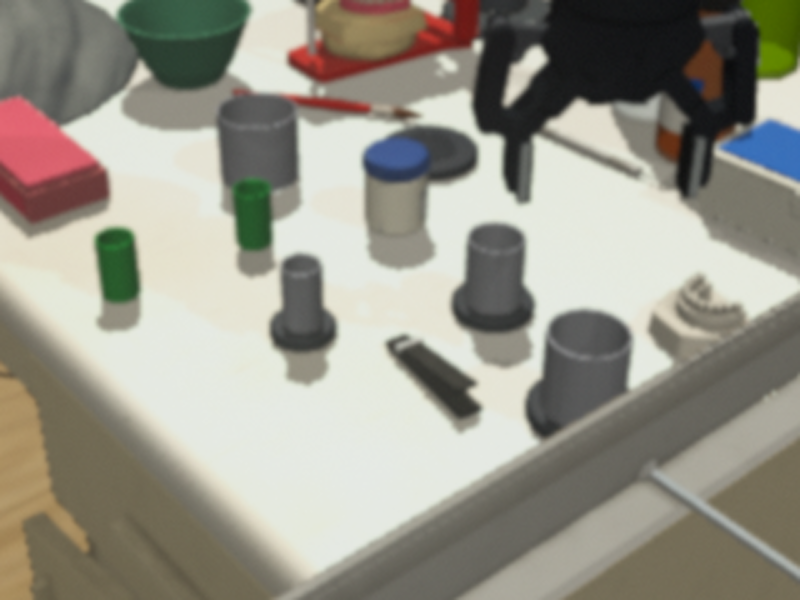

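Rings 28, 40 and 52 stand on their formers in the side crop, at about (302,300), (495,275) and (585,365). Now ring_64.

```bash
python3 -c "
from mv import *
print(job('64',['28','40','52']))
env.movep((400,200,420),ori(0))
import cv2
t=env.get_image('side')['pixels'];s=t[130:370,160:480,::-1]
cv2.imwrite('pics/s2.png',cv2.resize(s,None,fx=2.5,fy=2.5,interpolation=2))
env.set_joints([-73.264, 40.479, -1.581, 85.061, 1.261, 54.483, -4.326])
t=env.get_image('top')['pixels'][120:375,170:490,::-1]; cv2.imwrite('pics/t2.png',cv2.resize(t,None,fx=2.35,fy=2.35,interpolation=2))
s=env.get_image('side')['pixels'][130:370,160:480,::-1];cv2.imwrite('pics/s3.png',cv2.resize(s,None,fx=2.5,fy=2.5,interpolation=2))"
```

```text
64 clear 28 dq 30 yaw 75
gap mm 61.66364899478221 t 23.3417
gap up 61.58158490279776
64 clear 25 dq 27 yaw 100
hit True z 11.319517554975704 F [-2.1 -2.4 11.5]
t 27.15
True
```

View pics/t2.png

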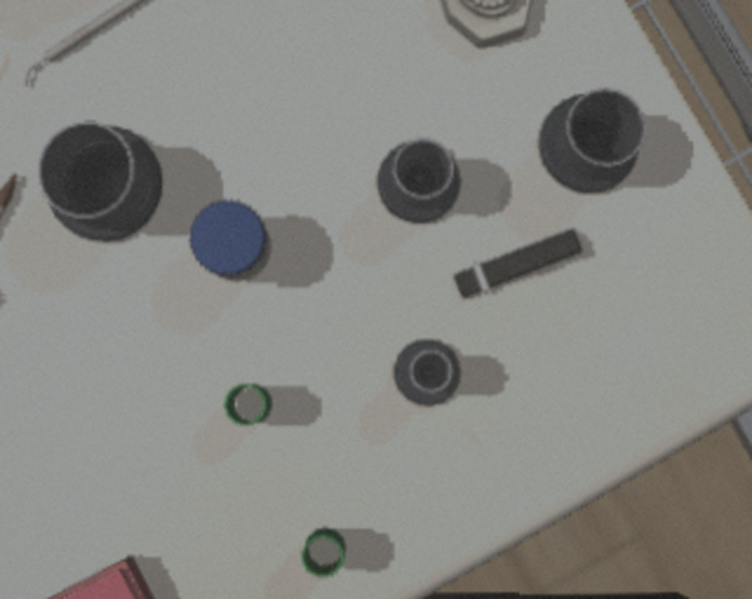

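View pics/s3.png

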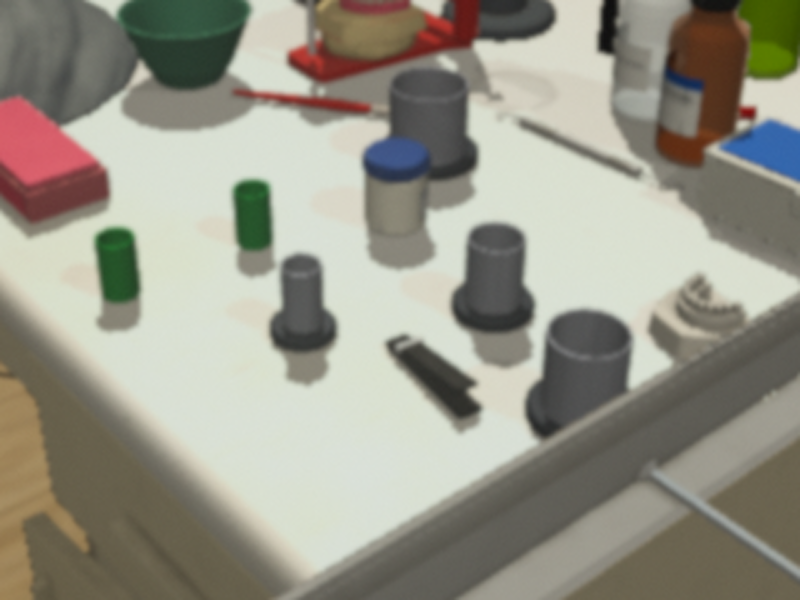

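```bash
python3 -c "
from loc import *
from mv import F
I={c:env.get_image(c) for c in('top','side')}
for n,b in {'28':(408,453,350,392),'40':(393,456,139,200),'52':(566,643,89,166),'64':(40,133,123,217)}.items():
    a=(np.array(b)+.5)/2.35-.5+[170,170,120,120]; bb=np.array([(a[0]+a[1])/2,(a[2]+a[3])/2,a[1]-a[0],a[3]-a[2]])
    print(n,np.round(fit(I['top'],[(int(n)/2,H[n]+10)],bb)[0]-F[n],1),np.round(fit(I['top'],[(int(n)/2,H[n]+10)],bb)[1],1))
for n,b in {'28':(281,323,253,278),'40':(466,526,223,258),'52':(544,631,310,358),'64':(389,468,68,107)}.items():
    a=(np.array(b)+.5)/2.5-.5+[160,160,130,130]; bb=np.array([(a[0]+a[1])/2,(a[2]+a[3])/2,a[1]-a[0],a[3]-a[2]])
    r=fit(I['side'],[(int(n)/2,H[n]+10)],bb,x0=F[n]); print(n,np.round(r[0]-F[n],1),np.round(r[1],1))
"
```

```text
28 [-0.4  0. ] [-0.6  0.7]
40 [-1.3 -1.4] [-0.5 -0.1]
52 [-1.3 -0.1] [1.  0.7]
64 [-1.3 -1.7] [1.7 1.4]
28 [ 1.1 -1.7] [ 0.6 -0.4]
40 [-0.9 -4.7] [ 0.3 -1. ]
52 [-1.4 -1.5] [0.7 1.7]
64 [-1.7 -7.9] [ 0.8 -1.3]
```

```bash
python3 -c "
from loc import *
from mv import F
t=np.linspace(0,2*np.pi,90)
out=[]
for c,(x,y) in {'side':(300,145),'top':(175,160)}.items():
    im=env.get_image(c); p=cv2.resize(np.ascontiguousarray(im['pixels'][y:y+64,x:x+64,::-1]),None,fx=6,fy=6,interpolation=2); q=p.copy()
    for r,z,col in((32,68,(0,0,255)),(32,10,(0,255,255)),(41,10,(0,255,0)),(41,0,(255,0,0))):
        P=project(im,np.c_[F['64'][0]-1+r*np.cos(t),F['64'][1]-1+r*np.sin(t),0*t+z]); cv2.polylines(q,[np.int32((P-[x,y]+.5)*6)],True,col,1)
    out.append(np.hstack([p,q]))
cv2.imwrite('pics/o.png',cv2.resize(np.vstack(out),(600,600)))
print(env.sense()['clock'],env.sense()['finger_gap'])"
```

```text
30.1833 0.9997734690118573
```

View pics/o.png

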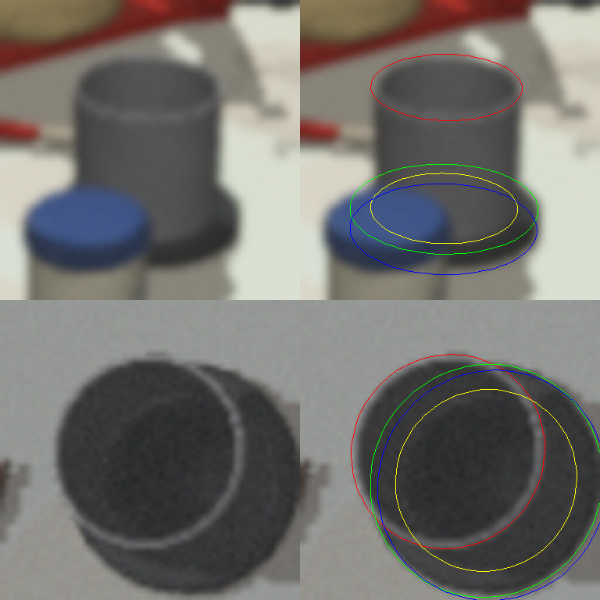

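The overlay matches a flat, seated ring_64: the rim fits at z = 68 and the sides are vertical. Nothing else has moved, so I'm handing in.

```bash
python3 -c "
from cell import env
print(env.close_job())"
```

```text
the job is handed in; nothing more can be done
None
```

All four casting rings stand upright on the formers of their own size, the formers, cast and jar look unmoved in the final pictures, and I handed the job in at about 30 s of the allowed 80 s (no verdict was returned).

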